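Sort four drill cores into their own cradles

ROBOT

A 7-joint arm with a two-finger parallel gripper is mounted at the origin on a cart in front of the work surface, level with it; the furniture and walls round the work are solid. World frame = base frame: x ahead of the robot, y to its left, z up, the work surface at z = 0. Lengths are in m, angles in degrees, forces in N, time in s.
With the tool pointing down it reaches from about 0.425 to 0.825 m from the base axis. Payload 3.6 kg.
Tool frame: the origin (TCP) lies on the centre line of the jaws, within the pads' length; the fingertips stand 19 mm ahead of it and the grasp point (between the pads) is the TCP; z points along the fingers, y is the line along which they close (so a half turn about z gives the same grasp; the last joint's range is limited). The gripper opens to 85 mm and grips with 20 to 120 N. Pads are 22 mm wide; open, the fingers measure 114 mm over their backs; the gripper's body (76 mm by 85 mm) begins 54 mm behind the grasp point. The pads swing forward as they close: fully open they stand 13 mm farther back than shut.
Start: joints at [-67.58, 35.231, -0.722, 81.555, 0.464, 63.22, -2.315], TCP at [0.264, 0.594, 0.25] pointing down, gripper open.
Joint ranges: [-178.69, 178.69], [-17.37, 117.87], [-77.05, 75.6], [15.02, 138.74], [-78.02, 258.01], [0.78, 113.62], [-162.83, 162.83]. Speed limits (degrees/s): [159.86, 159.86, 180, 180, 180, 180, 180].

INTERFACE

Orientations are given as a 3x3 rotation matrix whose columns are the frame's x, y, z axes.
In Python, from station import robot gives the robot as it stands.
- The arm moves only by the tool carry_out, never from a script. Its argument "deltas" is text: rows parted by semicolons, each of 7 numbers parted by spaces: the shift along the tool's x, y, z in m, then the turn, a rotation vector about the tool's x, y, z in degrees, then the opening, from 0 (shut) to 1 (fully open). In form: dx dy dz rx ry rz jaw; .... A call has 1 to 12 rows; each row is the pose to reach, as a shift and turn from the pose commanded when the call began, along the tool's axes at that moment; what a row does not reach only later rows make up. A row lasts 1/8 s, in which the tool goes at most 62.5 mm and 10.7 degrees, less where a joint would pass 70% of its speed; a pose out of reach is approached as far as the arm can. A call with a gripper value outside its range is refused whole. The fingers move at their own pace and stop on an object; "newtons" is the grip in N (left out, the last holds). Time passes only in rows, so rows that repeat a pose let the fingers close. It gives the time, the measured TCP pose, the force, the opening and the grip force at its end, in the units of the state.
- robot.state(): the state, without advancing time (a new reading comes with each control period).
- robot.grab_frame(name): name is "side" or "top" or "wrist"; returns the picture (420x560x3 uint8, red, green, blue); there is no depth.
- robot.camera_model(name): a dict with "camera_matrix" (3x3 intrinsics, pixels), "extrinsics" (4x4, takes a point from camera to world coordinates); the wrist camera has in their place "hand_eye" (4x4, takes a point from camera to tool coordinates, whose origin is the TCP and whose axes are the flange's). Camera axes: x right, y down, z forward; pixel columns grow to the right and rows downward; lengths in m; the calibration is good to about 2 mm. A picture is of the moment at which its call begins: read the wrist's pose just before it. camera_model takes no time and is no camera call.
- robot.job_done(): hands the job in; it is judged then, once.
The state is a dict: "time": time; "qpos": joint angles; "qd": joint speeds; "joint_efforts": joint torques, N m; "eef_pos": TCP position; "orientation": TCP orientation; "contact_force": force on the tool from outside, world axes, zero at the start; "torque": the same for the moment, N m; "finger_gap": finger opening in m; "finger_force": force on a finger pad.
Only numpy, scipy, OpenCV 4.12 (cv2) and the standard library are available. Lean on these libraries where they do the work, as an engineer would, in place of code of your own. Each camera call takes 0.05 s, during which the arm holds its last target. There are 200 camera calls.

TASK

The four drill cores were put back in the wrong cradles: the thick ones perch on narrow saddles and the thin ones lie loose in wide ones. Lay each core fully down and about centred in the cradle whose base has the same colour as the core's painted band; every cradle is taken, so use the empty grey metal V stand as the free spot. Set the cores down gently, without banging them on the cradles or the stand, and do not knock over the acid bottle with the red cap.

Things in the scene. Friction and masses are not known exactly. Their poses are not given: they have to be found in the camera images.
- granite_core: thick drill core of speckled pinkish-grey granite: a plain solid cylinder 48 mm in diameter and 104 mm long, with a blue paint band round one end; about 450 g. Origin: its centre, on its axis. Its x axis runs along the cylinder towards the banded end (y and z may be rolled anyhow about it).
- limestone_core: thick drill core of pale cream limestone: a plain solid cylinder 48 mm in diameter and 104 mm long, with a red paint band round one end; about 430 g. Origin: its centre, on its axis. Its x axis runs along the cylinder towards the banded end (y and z may be rolled anyhow about it).
- gabbro_core: thin drill core of black gabbro with fine pale specks: a plain solid cylinder 36 mm in diameter and 104 mm long, with a yellow paint band round one end; about 280 g. Origin: its centre, on its axis. Its x axis runs along the cylinder towards the banded end (y and z may be rolled anyhow about it).
- sandstone_core: thin drill core of red-brown sandstone: a plain solid cylinder 36 mm in diameter and 104 mm long, with a green paint band round one end; about 250 g. Origin: its centre, on its axis. Its x axis runs along the cylinder towards the banded end (y and z may be rolled anyhow about it).
- blue_cradle: fixed cradle for a 48 mm core: blue base plate 132x60x10 mm, two beech saddles 16 mm thick, centred 36 mm either side of the middle, tops 28 mm above the origin, groove radius 25 mm. Origin: centre of its underside; x along the groove (either way alike), z up. Height of a core's centre above the origin: 48 mm core home 38 mm; 36 mm core lying loose in it 32 mm.
- red_cradle: fixed cradle for a 48 mm core: red base plate 132x60x10 mm, two beech saddles 16 mm thick, centred 36 mm either side of the middle, tops 28 mm above the origin, groove radius 25 mm. Origin: centre of its underside; x along the groove (either way alike), z up. Height of a core's centre above the origin: 48 mm core home 38 mm; 36 mm core lying loose in it 32 mm.
- yellow_cradle: fixed cradle for a 36 mm core: yellow base plate 132x60x10 mm, two beech saddles 16 mm thick, centred 36 mm either side of the middle, tops 28 mm above the origin, groove radius 19 mm. Origin: centre of its underside; x along the groove (either way alike), z up. Height of a core's centre above the origin: 36 mm core home 35 mm; 48 mm core perched on the saddle edges 44 mm.
- green_cradle: fixed cradle for a 36 mm core: green base plate 132x60x10 mm, two beech saddles 16 mm thick, centred 36 mm either side of the middle, tops 28 mm above the origin, groove radius 19 mm. Origin: centre of its underside; x along the groove (either way alike), z up. Height of a core's centre above the origin: 36 mm core home 35 mm; 48 mm core perched on the saddle edges 44 mm.
- v_stand: fixed bare grey metal V stand, the free spot, empty at the start: base plate 132x60x10 mm, two upright 8 mm plates 36 mm either side of the middle, tops 36 mm above the origin, with 90 degree V notches. Origin: centre of its underside; x along the V, z up. A core laid in it has its centre 50 mm (48 mm core) or 41.5 mm (36 mm core) above the origin.
- acid_bottle: small white dropper bottle of acid with a red pointed cap, loose, 32 mm in diameter, 98 mm tall; origin: centre of its underside, z up. It stands among the cradles.
Things that resemble listed ones, but are neither listed nor needed, are in the scene too. Leave any purple or turquoise look-alike of the gabbro_core alone.

How it is judged:
By the outcome, as a careful person would: the job done as asked, in the order asked, and still so for the second after the job is handed in, with the robot touching nothing.
It also fails if it takes over 144 s, if anything falls off the work surface, if the arm or the gripper's body presses on something with over 40 N, if the wrist force passes 120 N, or if a joint passes its speed limit or range.

## Working session

There is one attempt and no reset: what is moved stays moved. The work goes in short steps, Python scripts to look and compute and a tool call to move; the robot and the scene stay as the last step left them, time stands still between calls to the robot, and variables do not carry over. Pictures are saved under pics/ and viewed, at most 14 in all, crops included, and the job is handed in when it is done.

Besides the shell and the picture viewer there is one more tool, called after "Call:" by a JSON object that holds its "op" and its "data", one argument or row to a line. carry_out: Moves the arm, as the interface text tells. Its arguments: {"type":"object","properties":{"deltas":{"type":"string"},"newtons":{"type":"number"}},"required":["deltas"]}

```bash
mkdir -p pics; ls; python3 - <<'E'
from station import robot
import cv2,numpy as np
np.set_printoptions(precision=4,suppress=True)
s=robot.state();print(s)
for n in("top","side","wrist"):
    im=robot.grab_frame(n);cv2.imwrite(f"pics/{n}0.png",im[:,:,::-1]);print(n,robot.camera_model(n))
E
```

```text
pics
{'time': 0.0, 'qpos': array([-67.5814,  35.2902,  -0.7209,  81.6423,   0.4652,  63.2192,
        -2.3132]), 'qd': array([-0.0352, -0.0505, -0.0524,  0.018 , -0.0029, -0.0071, -0.0198]), 'joint_efforts': array([ -0.0004, -46.9225,   0.2591, -17.1032,   0.0101,   0.0098,
         0.    ]), 'eef_pos': array([0.2634, 0.5934, 0.2491]), 'orientation': array([[-0.914 ,  0.4057, -0.001 ],
       [ 0.4057,  0.914 , -0.0024],
       [-0.0001, -0.0026, -1.    ]]), 'contact_force': array([ 0.0897, -0.0371, -0.0624]), 'torque': array([ 0.0061,  0.0432, -0.0077]), 'finger_force': 0.0, 'finger_gap': 0.08561754029012782}
top {'camera_matrix': array([[421.4186,   0.    , 283.4364],
       [  0.    , 421.4186, 207.9573],
       [  0.    ,   0.    ,   1.    ]]), 'extrinsics': array([[ 0.001 , -0.9902,  0.1394,  0.3589],
       [-1.    , -0.0018, -0.0053, -0.0588],
       [ 0.0055, -0.1393, -0.9902,  1.2058],
       [ 0.    ,  0.    ,  0.    ,  1.    ]])}
side {'camera_matrix': array([[477.3226,   0.    , 276.4582],
       [  0.    , 477.3226, 206.2001],
       [  0.    ,   0.    ,   1.    ]]), 'extrinsics': array([[ 0.9799, -0.1221,  0.1579,  0.3388],
       [-0.1996, -0.6052,  0.7707, -0.8692],
       [ 0.0014, -0.7867, -0.6174,  0.7207],
       [ 0.    ,  0.    ,  0.    ,  1.    ]])}
wrist {'camera_matrix': array([[301.1744,   0.    , 277.5092],
       [  0.    , 301.1744, 212.5547],
       [  0.    ,   0.    ,   1.    ]]), 'hand_eye': array([[-0.0007, -0.9603, -0.2789,  0.0701],
       [ 1.    , -0.0007,  0.    ,  0.0006],
       [-0.0002, -0.2789,  0.9603, -0.124 ],
       [ 0.    ,  0.    ,  0.    ,  1.    ]])}
```

View pics/top0.png

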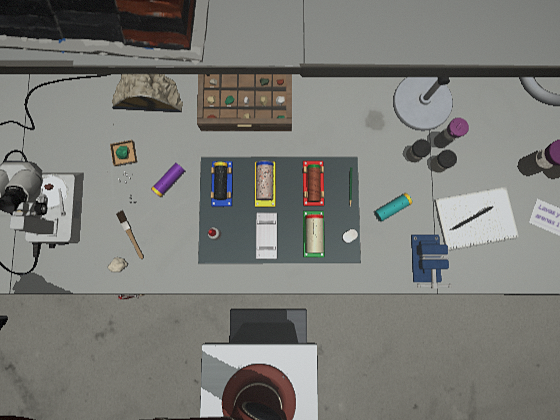

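View pics/side0.png

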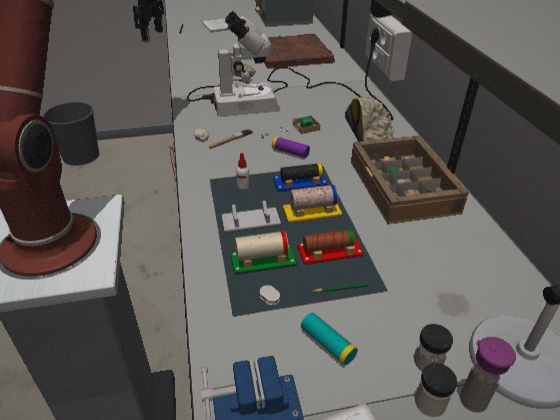

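Top view: gabbro in blue cradle (223,184), granite in yellow (264,184), sandstone in red (313,184), limestone in green (313,234), empty stand (266,235), bottle (213,233); look-alikes: purple core (168,180), turquoise core (393,207) to be left alone. I'll take coarse positions, then go above for wrist views.

```bash
cat > h.py <<'E'
from station import robot
import cv2,numpy as np
np.set_printoptions(precision=4,suppress=True)
def cam(n,s=None):
    m=robot.camera_model(n);K=m["camera_matrix"]
    if n!="wrist": return K,m["extrinsics"]
    T=np.eye(4);T[:3,:3]=s["orientation"];T[:3,3]=s["eef_pos"];return K,T@m["hand_eye"]
def ray(uv,z,K,T):
    d=T[:3,:3]@np.linalg.solve(K,[uv[0],uv[1],1.]);o=T[:3,3];return o+d*(z-o[2])/d[2]
def proj(p,K,T):
    q=K@(T[:3,:3].T@(np.asarray(p)-T[:3,3]));return q[:2]/q[2]
def delta(p,R,s):  # tool-frame shift/turn from state s to pose p,R
    from scipy.spatial.transform import Rotation as Ro
    A=s["orientation"];return A.T@(np.array(p)-s["eef_pos"]),Ro.from_matrix(A.T@R).as_rotvec(degrees=True)
RD=np.diag([-1.,1.,-1.])
E
python3 - <<'E'
from h import *
K,T=cam("top")
for n,uv,z in[("gabbro/blue",(223,184),.032),("granite/yel",(264.5,184),.044),("sand/red",(313.5,184),.032),("lime/green",(314,234),.044),("stand",(266,235.5),.01),("bottle",(213,233),.09),("purple",(168,180),.018)]:print(n,ray(uv,z,K,T))
s=robot.state();print(delta([.56,0,.3],RD,s))
E
```

```text
gabbro/blue [0.5924 0.1062 0.032 ]
granite/yel [ 0.5902 -0.0118  0.044 ]
sand/red [ 0.5929 -0.1503  0.032 ]
lime/green [ 0.45   -0.1495  0.044 ]
stand [ 0.4482 -0.0158  0.01  ]
bottle [0.4486 0.1217 0.09  ]
purple [0.6065 0.2661 0.018 ]
(array([-0.5118, -0.4224, -0.0497]), array([ -0.1117,  -0.021 , -23.9309]))
```

Call:
{"op": "carry_out", "data": {
  "deltas": "-0.51 -0.42 -0.05 0 0 -24 1;-0.51 -0.42 -0.05 0 0 -24 1;-0.51 -0.42 -0.05 0 0 -24 1;-0.51 -0.42 -0.05 0 0 -24 1;-0.51 -0.42 -0.05 0 0 -24 1;-0.51 -0.42 -0.05 0 0 -24 1;-0.51 -0.42 -0.05 0 0 -24 1;-0.51 -0.42 -0.05 0 0 -24 1;-0.51 -0.42 -0.05 0 0 -24 1;-0.51 -0.42 -0.05 0 0 -24 1;-0.51 -0.42 -0.05 0 0 -24 1;-0.51 -0.42 -0.05 0 0 -24 1"
}}

```text
time: 1.65
eef_pos: [0.5602, -0.0014, 0.2999]
orientation: [[-1.0, 0.007, -0.0], [0.007, 1.0, -0.002], [0.0, -0.002, -1.0]]
contact_force: [-0.9, 0.2, -0.2]
finger_gap: 0.0854
finger_force: 0.0
```

Call:
{"op": "carry_out", "data": {
  "deltas": "0 0 0 0 0 0 1;0 0 0 0 0 0 1;0 0 0 0 0 0 1"
}}

```text
time: 2.02
eef_pos: [0.5591, 0.0047, 0.3003]
orientation: [[-1.0, -0.004, -0.0], [-0.004, 1.0, 0.0], [0.0, 0.0, -1.0]]
contact_force: [-0.6, 0.2, 0.7]
finger_gap: 0.0855
finger_force: 0.0
```

```bash
python3 - <<'E'
from h import *
s=robot.state();im=robot.grab_frame("wrist");cv2.imwrite("pics/w1.png",im[:,:,::-1])
import pickle;pickle.dump(s,open("w1.pkl","wb"))
print(s["time"],s["eef_pos"],s["orientation"],s["qpos"])
E
```

```text
2.025 [0.5591 0.0047 0.3003] [[-1.     -0.0036 -0.0003]
 [-0.0036  1.      0.0005]
 [ 0.0003  0.0005 -1.    ]] [-2.3164 24.4064 -0.5938 92.6536  0.2454 62.9595 87.2359]
```

View pics/w1.png

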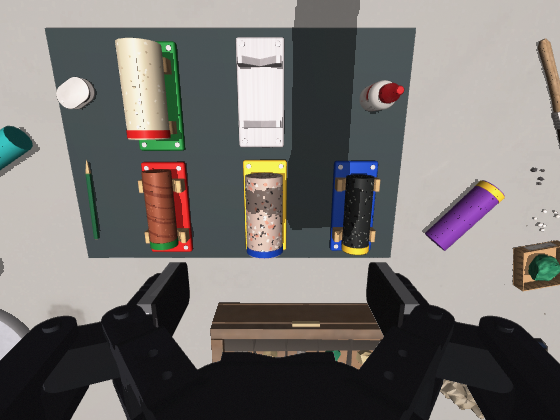

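Wrist view: plates clearly visible — green (165,95), stand (261,92), red (166,207), yellow (265,205), blue (355,207); bottle (383,95). All bands face +x (image bottom). Cores rest on the cradle axes, so I need plate poses and core ends along x. Candidates for gabbro: black one at (356,213), purple (466,213) no, turquoise (10,148) no.

```bash
cat > meas.py <<'E'
from h import *
import pickle
s=pickle.load(open("w1.pkl","rb"));im=cv2.imread("pics/w1.png");K,T=cam("wrist",s)
h,S,V=cv2.split(cv2.cvtColor(im,cv2.COLOR_BGR2HSV))
def box(m,roi):
    x0,y0,x1,y1=roi;M=np.zeros_like(h);M[y0:y1,x0:x1]=(m[y0:y1,x0:x1]*255);M=cv2.morphologyEx(M,cv2.MORPH_OPEN,np.ones((2,2)))
    return cv2.findNonZero(M).reshape(-1,2).astype(float)
sat=(S>110)
C={"green":((h>45)&(h<85)&sat,(110,30,195,156)),"red":(((h<6)|(h>174))&(S>170),(135,155,200,256)),
"yellow":((h>20)&(h<33)&(S>150),(235,155,295,254)),"blue":((h>105)&(h<125)&(S>150),(325,155,385,254)),"stand":((S<40)&(V>110),(230,30,290,150))}
for n,(m,r) in C.items():
    p=box(m,r);hull=cv2.convexHull(p.astype(np.float32)).reshape(-1,2)
    w=np.array([ray(q,.01,K,T)[:2] for q in hull],np.float32)
    c,d,a=cv2.minAreaRect(w);print(n,"centre",np.round(c,4),"size",np.round(d,4),"ang",round(a,1),"px",p.min(0),p.max(0))
B={"granite":((h>105)&(h<125)&(S>120),(240,240,290,262),.044),"gabbro":((h>20)&(h<33)&(S>130),(335,238,380,262),.032),"sandstone":((h>45)&(h<85)&(S>110),(140,230,182,256),.032),"limestone":(((h<6)|(h>174))&(S>150),(115,120,180,144),.044)}
for n,(m,r,z) in B.items():
    p=box(m,r);lo,hi=p.min(0),p.max(0);u=(lo[0]+hi[0])/2
    print(n,"band px",lo,hi,"far end@z",ray((u,hi[1]),z,K,T),"@top",ray((u,hi[1]),z+(.024 if z>.04 else .018),K,T))
print("cam",T[:3,3])
E
python3 meas.py
python3 -c "
import cv2
im=cv2.imread('pics/w1.png')[25:265,100:410]
cv2.imwrite('pics/w1c.png',cv2.resize(im,None,fx=2.5,fy=2.5,interpolation=cv2.INTER_CUBIC))"
```

```text
green centre [ 0.4573 -0.1498] size [0.1318 0.0612] ang 0.2 px [140.  42.] [185. 151.]
red centre [ 0.6052 -0.1501] size [0.1318 0.0608] ang 0.3 px [142. 163.] [193. 252.]
yellow centre [ 0.6018 -0.0112] size [0.1312 0.0598] ang 0.2 px [244. 161.] [287. 250.]
blue centre [0.6029 0.1136] size [0.1315 0.0606] ang 0.3 px [331. 162.] [378. 251.]
stand centre [ 0.4521 -0.0166] size [0.1312 0.0594] ang 0.5 px [237.  38.] [284. 147.]
granite band px [248. 248.] [283. 258.] far end@z [ 0.6647 -0.0111  0.044 ] @top [ 0.6536 -0.0101  0.068 ]
gabbro band px [343. 245.] [369. 255.] far end@z [0.6653 0.1164 0.032 ] @top [0.6572 0.1113 0.05  ]
sandstone band px [151. 240.] [178. 250.] far end@z [ 0.6584 -0.1536  0.032 ] @top [ 0.6506 -0.1463  0.05  ]
limestone band px [128. 131.] [170. 138.] far end@z [ 0.5048 -0.1527  0.044 ] @top [ 0.5038 -0.1427  0.068 ]
cam [0.4892 0.0047 0.4243]
```

View pics/w1c.png

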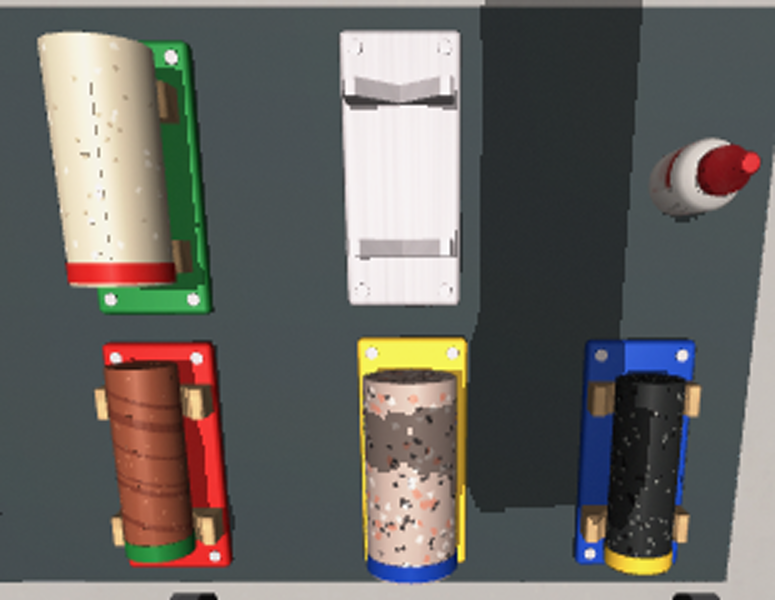

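Crop confirms the layout; plate sizes match (132x60), cores roughly centred (limestone at x≈.452, sandstone ≈.599, granite ≈.602, gabbro ≈.605). First: limestone (green cradle) to the stand.

Call:
{"op": "carry_out", "data": {
  "deltas": "0.107 -0.1545 0.14 0 0 0 1;0.107 -0.1545 0.14 0 0 0 1;0.107 -0.1545 0.14 0 0 0 1;0.107 -0.1545 0.17 0 0 0 1;0.107 -0.1545 0.18 0 0 0 1;0.107 -0.1545 0.18 0 0 0 1;0.107 -0.1545 0.18 0 0 0 1;0.107 -0.1545 0.18 0 0 0 1;0.107 -0.1545 0.18 0 0 0 1"
}}

```text
time: 3.2
eef_pos: [0.4533, -0.151, 0.1211]
orientation: [[-1.0, -0.002, 0.002], [-0.002, 1.0, -0.0], [-0.002, -0.0, -1.0]]
contact_force: [0.1, -0.1, -0.9]
finger_gap: 0.0855
finger_force: 0.0
```

```bash
python3 - <<'E'
from h import *
s=robot.state();im=robot.grab_frame("wrist");cv2.imwrite("pics/w2.png",im[:,:,::-1]);K,T=cam("wrist",s)
print(s["time"],s["eef_pos"],s["orientation"][:,0],s["contact_force"])
h,S,V=cv2.split(cv2.cvtColor(im,cv2.COLOR_RGB2HSV))
m=(((h<6)|(h>174))&(S>150)).astype(np.uint8);n,l,st,c=cv2.connectedComponentsWithStats(m)
for i in range(1,n):
    if st[i,4]>150:
        x,y,w,hh,a=st[i];print(st[i],ray((x,y+hh/2),.044,K,T),ray((x+w,y+hh/2),.044,K,T))
E
```

```text
3.2 [ 0.4533 -0.151   0.1211] [-1.     -0.0022 -0.0018] [ 0.1079 -0.081  -0.8649]
[ 243  283   67   51 1607] [ 0.5187 -0.1772  0.044 ] [ 0.5186 -0.1258  0.044 ]
```

View pics/w2.png

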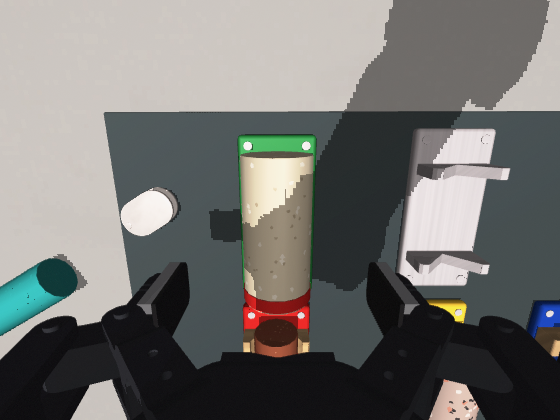

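Core is centred between the fingers (core axis col 277, fingers midpoint 277). Descend and grip.

Call:
{"op": "carry_out", "data": {
  "deltas": "0.001 0 0.03 0 0 0 1;0.001 0 0.05 0 0 0 1;0.001 0 0.065 0 0 0 1;0.001 0 0.075 0 0 0 1;0.001 0 0.075 0 0 0 1;0.001 0 0.075 0 0 0 1;0.001 0 0.075 0 0 0 0.4;0.001 0 0.075 0 0 0 0.4;0.001 0 0.075 0 0 0 0.4;0.001 0 0.075 0 0 0 0.4;0.001 0 0.075 0 0 0 0.4;0.001 0 0.075 0 0 0 0.4",
  "newtons": 60
}}

```text
time: 4.75
eef_pos: [0.4518, -0.1517, 0.0459]
orientation: [[-1.0, -0.001, 0.001], [-0.001, 1.0, -0.001], [-0.001, -0.001, -1.0]]
contact_force: [-1.4, -0.8, 5.5]
finger_gap: 0.0465
finger_force: 60.9
```

Call:
{"op": "carry_out", "data": {
  "deltas": "0 0 -0.01 0 0 0 0.4;0 0 -0.03 0 0 0 0.4;0 0 -0.06 0 0 0 0.4;0 0.02 -0.08 0 0 0 0.4;0 0.05 -0.08 0 0 0 0.4;0 0.08 -0.08 0 0 0 0.4;0 0.11 -0.08 0 0 0 0.4;0 0.13 -0.08 0 0 0 0.4;0 0.135 -0.08 0 0 0 0.4;0 0.135 -0.08 0 0 0 0.4;0 0.135 -0.08 0 0 0 0.4;0 0.135 -0.08 0 0 0 0.4"
}}

```text
time: 6.25
eef_pos: [0.4514, -0.0174, 0.1253]
orientation: [[-1.0, 0.001, -0.0], [0.001, 1.0, -0.0], [0.0, -0.0, -1.0]]
contact_force: [-0.2, -0.5, -4.1]
finger_gap: 0.0466
finger_force: 62.6
```

```bash
python3 - <<'E'
from h import *
s=robot.state();im=robot.grab_frame("wrist");cv2.imwrite("pics/w3.png",im[:,:,::-1])
print(s["time"],s["eef_pos"],s["orientation"],s["contact_force"],s["finger_gap"])
E
```

```text
6.25 [ 0.4514 -0.0174  0.1253] [[-1.      0.0008 -0.0002]
 [ 0.0008  1.     -0.0005]
 [ 0.0002 -0.0005 -1.    ]] [-0.1806 -0.5095 -4.0818] 0.046586851995958585
```

View pics/w3.png

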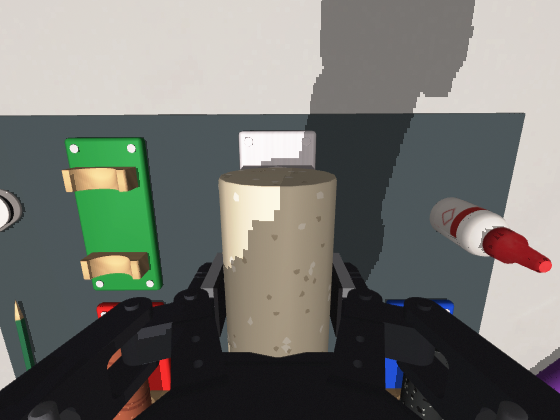

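Held straight, aligned with the stand (both centred at col 277). Lower slowly to contact.

Call:
{"op": "carry_out", "data": {
  "deltas": "-0.001 0 0.025 0 0 0 0.4;-0.001 0 0.045 0 0 0 0.4;-0.001 0 0.058 0 0 0 0.4;-0.001 0 0.065 0 0 0 0.4;-0.001 0 0.068 0 0 0 0.4;-0.001 0 0.069 0 0 0 0.4;-0.001 0 0.070 0 0 0 0.4;-0.001 0 0.071 0 0 0 0.4;-0.001 0 0.0715 0 0 0 0.4;-0.001 0 0.0715 0 0 0 0.4"
}}

```text
time: 7.55
eef_pos: [0.4525, -0.0163, 0.0539]
orientation: [[-1.0, -0.001, 0.0], [-0.001, 1.0, -0.0], [-0.0, -0.0, -1.0]]
contact_force: [-0.1, 0.4, -3.9]
finger_gap: 0.0462
finger_force: 62.7
```

Call:
{"op": "carry_out", "data": {
  "deltas": "0 0 0.0005 0 0 0 0.4;0 0 0.001 0 0 0 0.4;0 0 0.0015 0 0 0 0.4;0 0 0.002 0 0 0 0.4;0 0 0.002 0 0 0 0.4"
}}

```text
time: 8.18
eef_pos: [0.4528, -0.0172, 0.0524]
orientation: [[-1.0, -0.0, 0.001], [-0.0, 1.0, -0.001], [-0.001, -0.001, -1.0]]
contact_force: [-0.4, -3.0, 5.2]
finger_gap: 0.0465
finger_force: 63.6
```

Call:
{"op": "carry_out", "data": {
  "deltas": "0 0 0 0 0 0 0.7;0 0 0 0 0 0 1;0 0 0 0 0 0 1;0 0 0 0 0 0 1;0 0 -0.03 0 0 0 1;0 0 -0.07 0 0 0 1;-0.03 -0.03 -0.08 0 0 0 1;-0.07 -0.07 -0.08 0 0 0 1;-0.11 -0.11 -0.08 0 0 0 1;-0.146 -0.133 -0.08 0 0 0 1;-0.146 -0.133 -0.08 0 0 0 1;-0.146 -0.133 -0.08 0 0 0 1"
}}

```text
time: 9.68
eef_pos: [0.5975, -0.1482, 0.1311]
orientation: [[-1.0, -0.002, -0.002], [-0.002, 1.0, 0.001], [0.002, 0.001, -1.0]]
contact_force: [0.4, -0.8, -0.6]
finger_gap: 0.0857
finger_force: 0.0
```

```bash
python3 - <<'E'
from h import *
s=robot.state();im=robot.grab_frame("wrist");cv2.imwrite("pics/w4.png",im[:,:,::-1])
print(s["time"],s["eef_pos"],s["orientation"][:,0],s["contact_force"],s["finger_gap"])
E
```

```text
9.675 [ 0.5975 -0.1482  0.1311] [-1.     -0.0017  0.0025] [ 0.4419 -0.7561 -0.5701] 0.08568822436220049
```

View pics/w4.png

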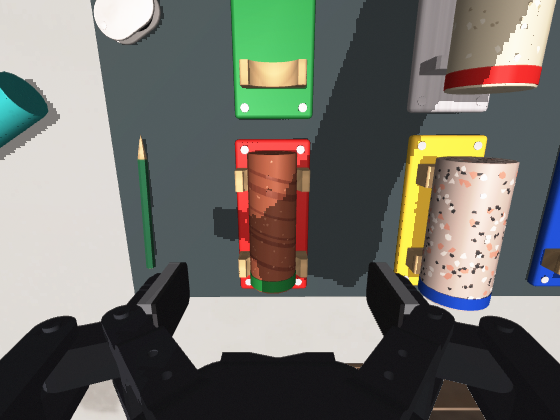

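Stand holds limestone nicely. Sandstone axis is at col 273 versus finger midpoint 277, so shift y by −3 mm, descend and grip.

Call:
{"op": "carry_out", "data": {
  "deltas": "-0.001 -0.003 0.04 0 0 0 1;-0.001 -0.003 0.07 0 0 0 1;-0.001 -0.003 0.087 0 0 0 1;-0.001 -0.003 0.095 0 0 0 1;-0.001 -0.003 0.097 0 0 0 1;-0.001 -0.003 0.097 0 0 0 1;-0.001 -0.003 0.097 0 0 0 0.25;-0.001 -0.003 0.097 0 0 0 0.25;-0.001 -0.003 0.097 0 0 0 0.25;-0.001 -0.003 0.097 0 0 0 0.25;-0.001 -0.003 0.097 0 0 0 0.25;-0.001 -0.003 0.097 0 0 0 0.25",
  "newtons": 60
}}

```text
time: 11.22
eef_pos: [0.6, -0.1523, 0.0354]
orientation: [[-1.0, -0.001, 0.001], [-0.001, 1.0, -0.0], [-0.001, -0.0, -1.0]]
contact_force: [0.1, -0.2, 5.4]
finger_gap: 0.0344
finger_force: 59.5
```

Call:
{"op": "carry_out", "data": {
  "deltas": "0 0 -0.01 0 0 0 0.25;0 0 -0.03 0 0 0 0.25;0 0 -0.06 0 0 0 0.25;0.02 0 -0.075 0 0 0 0.25;0.05 0 -0.075 0 0 0 0.25;0.08 0 -0.075 0 0 0 0.25;0.11 0 -0.075 0 0 0 0.25;0.135 0 -0.075 0 0 0 0.25;0.141 0 -0.075 0 0 0 0.25;0.141 0 -0.075 0 0 0 0.25;0.141 0 -0.075 0 0 0 0.25;0.141 0 -0.075 0 0 0 0.25"
}}

```text
time: 12.72
eef_pos: [0.4596, -0.1522, 0.1098]
orientation: [[-1.0, -0.002, 0.001], [-0.002, 1.0, -0.0], [-0.001, -0.0, -1.0]]
contact_force: [0.5, -0.6, -1.9]
finger_gap: 0.0343
finger_force: 59.9
```

```bash
python3 - <<'E'
from h import *
s=robot.state();im=robot.grab_frame("wrist");cv2.imwrite("pics/w5.png",im[:,:,::-1]);K,T=cam("wrist",s)
print(s["time"],s["eef_pos"],s["orientation"][:,0],s["contact_force"],s["finger_gap"])
h,S,V=cv2.split(cv2.cvtColor(im,cv2.COLOR_RGB2HSV))
m=((h>45)&(h<85)&(S>110)).astype(np.uint8);n,l,st,c=cv2.connectedComponentsWithStats(m)
i=1+np.argmax(st[1:,4]);x,y,w,hh,a=st[i];r=np.flatnonzero(m[y+8]);print(st[i],ray((r.min(),y+8),.01,K,T),ray((r.max()+1,y+8),.01,K,T))
print("near edge", ray((277,y),.01,K,T))
E
```

```text
12.725 [ 0.4596 -0.1522  0.1098] [-1.     -0.0017 -0.0009] [ 0.4787 -0.5912 -1.9412] 0.03431626704099614
[ 237  126   83   40 2559] [ 0.396  -0.1812  0.01  ] [ 0.396  -0.1215  0.01  ]
near edge [ 0.3905 -0.1525  0.01  ]
```

View pics/w5.png

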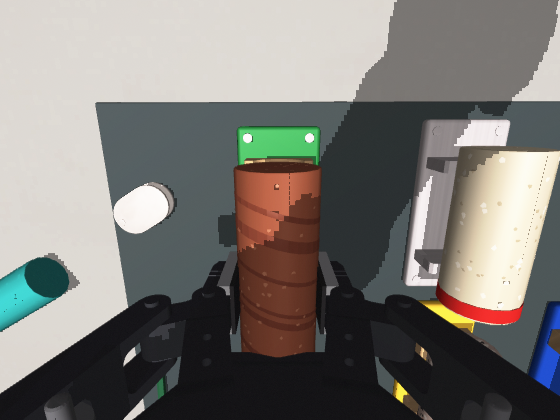

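Sandstone held straight; green plate y ≈ −.1514, x ≈ .4565. Lower gently.

Call:
{"op": "carry_out", "data": {
  "deltas": "0.001 0.001 0.025 0 0 0 0.25;0.001 0.001 0.045 0 0 0 0.25;0.001 0.001 0.057 0 0 0 0.25;0.001 0.001 0.063 0 0 0 0.25;0.001 0.001 0.066 0 0 0 0.25;0.001 0.001 0.067 0 0 0 0.25;0.001 0.001 0.068 0 0 0 0.25;0.001 0.001 0.069 0 0 0 0.25;0.001 0.001 0.0695 0 0 0 0.25;0.001 0.001 0.07 0 0 0 0.25;0.001 0.001 0.07 0 0 0 0.25"
}}

```text
time: 14.15
eef_pos: [0.4576, -0.1513, 0.0398]
orientation: [[-1.0, -0.001, -0.0], [-0.001, 1.0, -0.0], [0.0, -0.0, -1.0]]
contact_force: [0.6, -0.5, -1.6]
finger_gap: 0.0344
finger_force: 59.9
```

Call:
{"op": "carry_out", "data": {
  "deltas": "0 0 0.0005 0 0 0 0.25;0 0 0.001 0 0 0 0.25;0 0 0.0015 0 0 0 0.25;0 0 0.002 0 0 0 0.25;0 0 0.002 0 0 0 0.25"
}}

```text
time: 14.78
eef_pos: [0.4576, -0.1513, 0.0383]
orientation: [[-1.0, -0.001, 0.0], [-0.001, 1.0, -0.0], [-0.0, -0.0, -1.0]]
contact_force: [-0.5, 0.2, 5.3]
finger_gap: 0.0345
finger_force: 60.6
```

Call:
{"op": "carry_out", "data": {
  "deltas": "0 0 0 0 0 0 0.6;0 0 0 0 0 0 1;0 0 0 0 0 0 1;0 0 0 0 0 0 1;0 0 -0.03 0 0 0 1;0 0 -0.07 0 0 0 1;0.003 0.04 -0.085 0 0 0 1;0.005 0.09 -0.085 0 0 0 1;0.005 0.13 -0.085 0 0 0 1;0.005 0.134 -0.085 0 0 0 1;0.005 0.134 -0.07 0 0 0 1;0.005 0.134 -0.05 0 0 0 1"
}}

```text
time: 16.27
eef_pos: [0.453, -0.0184, 0.0878]
orientation: [[-1.0, 0.0, 0.002], [0.0, 1.0, -0.001], [-0.002, -0.001, -1.0]]
contact_force: [-0.4, -0.1, -0.2]
finger_gap: 0.0855
finger_force: 0.0
```

Call:
{"op": "carry_out", "data": {
  "deltas": "0 0 0.02 0 0 0 1;0 0 0.033 0 0 0 1;0 0 0.036 0 0 0 1;0 0 0.036 0 0 0 1;0 0 0.036 0 0 0 1;0 0 0.036 0 0 0 1"
}}

```text
time: 17.02
eef_pos: [0.4528, -0.0174, 0.0523]
orientation: [[-1.0, -0.001, 0.001], [-0.001, 1.0, -0.0], [-0.001, -0.0, -1.0]]
contact_force: [0.5, -0.1, -0.1]
finger_gap: 0.0855
finger_force: 0.0
```

Call:
{"op": "carry_out", "data": {
  "deltas": "0 0 0 0 0 0 0.4;0 0 0 0 0 0 0.4;0 0 0 0 0 0 0.4;0 0 0 0 0 0 0.4;0 0 0 0 0 0 0.4;0 0 0 0 0 0 0.4;0 0 -0.01 0 0 0 0.4;0 0 -0.03 0 0 0 0.4;0 0 -0.06 0 0 0 0.4;0 0 -0.08 0 0 0 0.4;0 0 -0.08 0 0 0 0.4",
  "newtons": 60
}}

```text
time: 18.4
eef_pos: [0.4529, -0.0172, 0.1328]
orientation: [[-1.0, -0.001, 0.002], [-0.001, 1.0, 0.0], [-0.002, 0.0, -1.0]]
contact_force: [0.5, 0.0, -5.4]
finger_gap: 0.0465
finger_force: 62.7
```

Call:
{"op": "carry_out", "data": {
  "deltas": "-0.02 -0.02 0 0 0 0 0.4;-0.05 -0.045 0 0 0 0 0.4;-0.08 -0.07 0 0 0 0 0.4;-0.11 -0.095 0 0 0 0 0.4;-0.135 -0.12 0 0 0 0 0.4;-0.15 -0.132 0 0 0 0 0.4;-0.152 -0.134 0 0 0 0 0.4;-0.152 -0.134 0 0 0 0 0.4;-0.152 -0.134 0 0 0 0 0.4"
}}

```text
time: 19.52
eef_pos: [0.6036, -0.1498, 0.1313]
orientation: [[-1.0, -0.002, -0.002], [-0.002, 1.0, 0.001], [0.002, 0.001, -1.0]]
contact_force: [-0.5, -0.1, -6.2]
finger_gap: 0.0464
finger_force: 62.6
```

```bash
python3 - <<'E'
from h import *
s=robot.state();im=robot.grab_frame("wrist");cv2.imwrite("pics/w6.png",im[:,:,::-1]);K,T=cam("wrist",s)
print(s["time"],s["eef_pos"],s["orientation"][:,0],s["contact_force"],s["finger_gap"])
h,S,V=cv2.split(cv2.cvtColor(im,cv2.COLOR_RGB2HSV))
m=(((h<6)|(h>174))&(S>150)).astype(np.uint8);n,l,st,c=cv2.connectedComponentsWithStats(m)
i=1+np.argmax(st[1:,4]);x,y,w,hh,a=st[i];r=np.flatnonzero(m[y+6,:400]);print(st[i],ray((r.min(),y+6),.01,K,T),ray((r.max()+1,y+6),.01,K,T))
print("near edge", ray((277,y),.01,K,T))
E
```

```text
19.525 [ 0.6036 -0.1498  0.1313] [-1.     -0.0025  0.0021] [-0.4676 -0.0885 -6.1877] 0.04643215439076783
[ 237  131   76   30 2034] [ 0.5425 -0.1815  0.01  ] [ 0.5424 -0.1214  0.01  ]
near edge [ 0.5379 -0.1499  0.01  ]
```

View pics/w6.png

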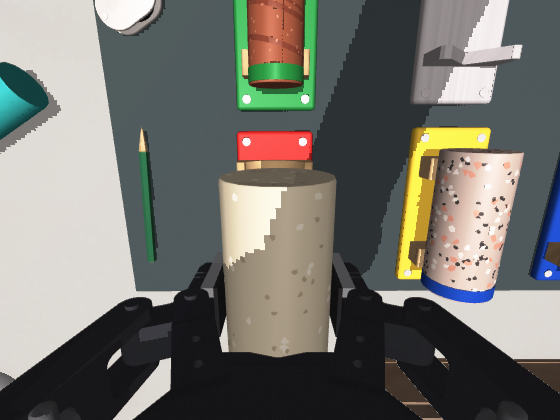

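Sandstone is home in green; red plate y ≈ −.1515, x ≈ .604. Lower to just above.

Call:
{"op": "carry_out", "data": {
  "deltas": "0 -0.0005 0.03 0 0 0 0.4;0 -0.0005 0.055 0 0 0 0.4;0 -0.0005 0.075 0 0 0 0.4;0 -0.0005 0.083 0 0 0 0.4;0 -0.0005 0.087 0 0 0 0.4;0 -0.0005 0.087 0 0 0 0.4;0 -0.0005 0.087 0 0 0 0.4;0 -0.0005 0.087 0 0 0 0.4"
}}

```text
time: 20.58
eef_pos: [0.605, -0.1518, 0.0455]
orientation: [[-1.0, -0.001, 0.001], [-0.001, 1.0, -0.0], [-0.001, -0.0, -1.0]]
contact_force: [-0.1, -0.2, -5.4]
finger_gap: 0.0464
finger_force: 62.7
```

Call:
{"op": "carry_out", "data": {
  "deltas": "0 0.0003 0.001 0 0 0 0.4;0 0.0003 0.002 0 0 0 0.4;0 0.0003 0.003 0 0 0 0.4;0 0.0003 0.0035 0 0 0 0.4;0 0.0003 0.004 0 0 0 0.4;0 0.0003 0.0045 0 0 0 0.4;0 0.0003 0.005 0 0 0 0.4;0 0.0003 0.005 0 0 0 0.4"
}}

```text
time: 21.58
eef_pos: [0.6047, -0.1516, 0.0407]
orientation: [[-1.0, -0.001, 0.0], [-0.001, 1.0, -0.0], [-0.0, -0.0, -1.0]]
contact_force: [-1.8, 0.7, 3.2]
finger_gap: 0.0463
finger_force: 63.5
```

Call:
{"op": "carry_out", "data": {
  "deltas": "0 0 0 0 0 0 0.7;0 0 0 0 0 0 1;0 0 0 0 0 0 1;0 0 0 0 0 0 1;0 0 -0.03 0 0 0 1;0 0 -0.07 0 0 0 1;0.002 0.04 -0.09 0 0 0 1;0.003 0.09 -0.09 0 0 0 1;0.003 0.13 -0.09 0 0 0 1;0.003 0.14 -0.09 0 0 0 1;0.003 0.14 -0.09 0 0 0 1;0.003 0.14 -0.09 0 0 0 1"
}}

```text
time: 23.08
eef_pos: [0.6015, -0.0142, 0.1297]
orientation: [[-1.0, 0.002, -0.0], [0.002, 1.0, -0.002], [0.0, -0.002, -1.0]]
contact_force: [-0.3, -0.9, 0.2]
finger_gap: 0.0855
finger_force: 0.0
```

```bash
python3 - <<'E'
from h import *
s=robot.state();im=robot.grab_frame("wrist");cv2.imwrite("pics/w7.png",im[:,:,::-1]);K,T=cam("wrist",s)
print(s["time"],s["eef_pos"],s["orientation"][:,0],s["contact_force"],s["finger_gap"])
h,S,V=cv2.split(cv2.cvtColor(im,cv2.COLOR_RGB2HSV))
def comps(m,t=150):
    n,l,st,c=cv2.connectedComponentsWithStats(m.astype(np.uint8));return [q for q in st[1:] if q[4]>t]
for q in comps((h>20)&(h<33)&(S>150)):
    x,y,w,hh,a=q;print("yel",q,ray((x,y),.01,K,T),ray((x+w,y),.01,K,T))
for q in comps((h>105)&(h<125)&(S>150)):
    x,y,w,hh,a=q;print("blue",q,ray((x,y+hh/2),.044,K,T),ray((x+w,y+hh/2),.044,K,T),ray((x+w/2,y+hh),.068,K,T))
E
```

```text
23.075 [ 0.6015 -0.0142  0.1297] [-1.      0.0022  0.0001] [-0.3334 -0.9031  0.2183] 0.08546929322206522
yel [ 241  129   77  152 2067] [ 0.5344 -0.0425  0.01  ] [0.5346 0.0176 0.01  ]
yel [411 269  52  27 596] [0.655  0.1045 0.01  ] [0.6551 0.1507 0.01  ]
blue [ 386  130   93  151 4007] [0.5874 0.064  0.044 ] [0.5876 0.1308 0.044 ] [0.6347 0.0922 0.068 ]
blue [249 283  63  23 689] [ 0.6596 -0.0367  0.044 ] [0.6597 0.0128 0.044 ] [ 0.6542 -0.0121  0.068 ]
```

View pics/w7.png

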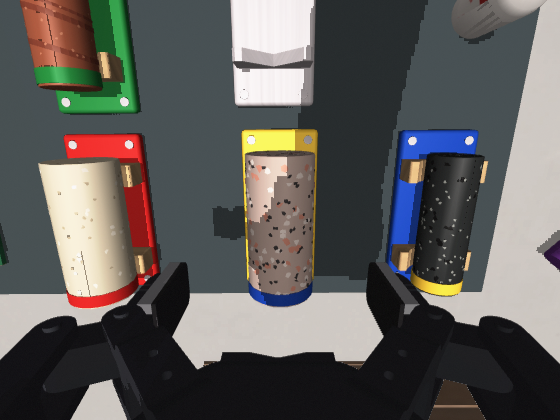

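Granite (col 280) is centred to within 2 mm; yellow plate y ≈ −.0124, x ≈ .601. Descend and grip.

Call:
{"op": "carry_out", "data": {
  "deltas": "0 0.0005 0.03 0 0 0 1;0 0.0005 0.055 0 0 0 1;0 0.0005 0.075 0 0 0 1;0 0.0005 0.084 0 0 0 1;0 0.0005 0.084 0 0 0 1;0 0.0005 0.084 0 0 0 0.4;0 0.0005 0.084 0 0 0 0.4;0 0.0005 0.084 0 0 0 0.4;0 0.0005 0.084 0 0 0 0.4;0 0.0005 0.084 0 0 0 0.4;0 0.0005 0.084 0 0 0 0.4;0 0.0005 0.084 0 0 0 0.4",
  "newtons": 60
}}

```text
time: 24.62
eef_pos: [0.6022, -0.0127, 0.0473]
orientation: [[-1.0, -0.0, 0.002], [-0.0, 1.0, -0.002], [-0.002, -0.002, -1.0]]
contact_force: [-0.4, -1.8, 5.8]
finger_gap: 0.0469
finger_force: 60.8
```

Call:
{"op": "carry_out", "data": {
  "deltas": "0 0 -0.01 0 0 0 0.4;0 0 -0.03 0 0 0 0.4;0 0 -0.06 0 0 0 0.4;0.02 -0.001 -0.08 0 0 0 0.4;0.05 -0.002 -0.08 0 0 0 0.4;0.08 -0.003 -0.08 0 0 0 0.4;0.11 -0.0045 -0.08 0 0 0 0.4;0.14 -0.0045 -0.08 0 0 0 0.4;0.15 -0.0045 -0.08 0 0 0 0.4;0.15 -0.0045 -0.08 0 0 0 0.4;0.15 -0.0045 -0.08 0 0 0 0.4"
}}

```text
time: 26.0
eef_pos: [0.4534, -0.0153, 0.1261]
orientation: [[-1.0, -0.001, 0.003], [-0.001, 1.0, 0.0], [-0.003, 0.0, -1.0]]
contact_force: [0.3, 0.1, -3.7]
finger_gap: 0.0466
finger_force: 62.2
```

Call:
{"op": "carry_out", "data": {
  "deltas": "0 0 0.025 0 0 0 0.4;0 0 0.045 0 0 0 0.4;0 0 0.06 0 0 0 0.4;0 0 0.068 0 0 0 0.4;0 0 0.07 0 0 0 0.4;0 0 0.07 0 0 0 0.4;0 0 0.07 0 0 0 0.4"
}}

```text
time: 26.88
eef_pos: [0.4519, -0.0155, 0.0563]
orientation: [[-1.0, -0.001, 0.001], [-0.001, 1.0, 0.0], [-0.001, 0.0, -1.0]]
contact_force: [0.0, 0.0, -3.5]
finger_gap: 0.0463
finger_force: 62.4
```

Call:
{"op": "carry_out", "data": {
  "deltas": "0 -0.0013 0 0 0 0 0.4;0 -0.0013 0.001 0 0 0 0.4;0 -0.0013 0.0015 0 0 0 0.4;0 -0.0013 0.002 0 0 0 0.4;0 -0.0013 0.0025 0 0 0 0.4;0 -0.0013 0.003 0 0 0 0.4;0 -0.0013 0.0033 0 0 0 0.4;0 -0.0013 0.0033 0 0 0 0.4"
}}

```text
time: 27.88
eef_pos: [0.4517, -0.0175, 0.0533]
orientation: [[-1.0, -0.0, 0.001], [-0.0, 1.0, -0.001], [-0.001, -0.001, -1.0]]
contact_force: [-2.0, -2.2, 7.4]
finger_gap: 0.0463
finger_force: 63.4
```

Call:
{"op": "carry_out", "data": {
  "deltas": "0 0 0 0 0 0 0.7;0 0 0 0 0 0 1;0 0 0 0 0 0 1;0 0 0 0 0 0 1;0 0 -0.04 0 0 0 1;0 0 -0.08 0 0 0 1;-0.04 0.03 -0.085 0 0 0 1;-0.08 0.065 -0.085 0 0 0 1;-0.12 0.1 -0.085 0 0 0 1;-0.153 0.13 -0.085 0 0 0 1;-0.153 0.13 -0.085 0 0 0 1;-0.153 0.13 -0.085 0 0 0 1"
}}

```text
time: 29.38
eef_pos: [0.6034, 0.1125, 0.1369]
orientation: [[-1.0, -0.001, -0.002], [-0.001, 1.0, -0.001], [0.002, -0.001, -1.0]]
contact_force: [-0.1, -0.5, 0.4]
finger_gap: 0.0854
finger_force: 0.0
```

```bash
python3 - <<'E'
from h import *
s=robot.state();im=robot.grab_frame("wrist");cv2.imwrite("pics/w8.png",im[:,:,::-1]);K,T=cam("wrist",s)
print(s["time"],s["eef_pos"],s["orientation"][:,0],s["contact_force"],s["finger_gap"])
h,S,V=cv2.split(cv2.cvtColor(im,cv2.COLOR_RGB2HSV))
def comps(m,t=150):
    n,l,st,c=cv2.connectedComponentsWithStats(m.astype(np.uint8));return [q for q in st[1:] if q[4]>t]
for q in comps((h>20)&(h<33)&(S>150)):
    x,y,w,hh,a=q;print("yel",q,ray((x,y+hh/2),.032,K,T),ray((x+w,y+hh/2),.032,K,T),ray((x+w/2,y+hh),.05,K,T),ray((x,y),.01,K,T))
for q in comps((h>105)&(h<125)&(S>150)):
    x,y,w,hh,a=q;print("blue",q,ray((x,y),.01,K,T),ray((x+w,y),.01,K,T))
E
```

```text
29.375 [0.6034 0.1125 0.1369] [-1.     -0.0008  0.0021] [-0.1054 -0.5429  0.4397] 0.08543596751294542
yel [  84  127   91  149 7821] [ 0.5908 -0.0391  0.032 ] [0.5908 0.0322 0.032 ] [ 0.6459 -0.0024  0.05  ] [ 0.5347 -0.0427  0.01  ]
yel [481 162  50  36 620] [0.5737 0.2686 0.032 ] [0.5737 0.3069 0.032 ] [0.5836 0.2767 0.05  ] [0.5625 0.2807 0.01  ]
yel [256 269  44  20 489] [0.6582 0.0944 0.032 ] [0.6582 0.1316 0.032 ] [0.6571 0.113  0.05  ] [0.66   0.0928 0.01  ]
blue [  20   48   96   27 1560] [ 0.4777 -0.0806  0.01  ] [ 0.4777 -0.0086  0.01  ]
blue [ 240  128   75   29 1701] [0.5355 0.0824 0.01  ] [0.5355 0.1426 0.01  ]
blue [242 179  14  63 686] [0.5767 0.0827 0.01  ] [0.5767 0.0944 0.01  ]
blue [300 179  13  63 701] [0.5767 0.1314 0.01  ] [0.5767 0.1423 0.01  ]
```

View pics/w8.png

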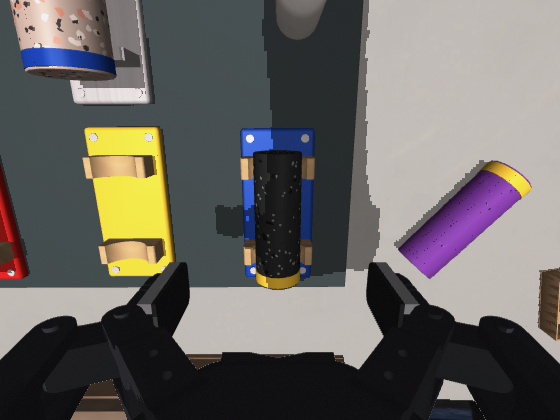

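Gabbro (col 278) is centred between fingers; blue plate at (.6015, .1125), purple look-alike well clear at right. Descend and grip.

Call:
{"op": "carry_out", "data": {
  "deltas": "0 0 0.04 0 0 0 1;0 0 0.07 0 0 0 1;0 0 0.09 0 0 0 1;0 0 0.099 0 0 0 1;0 0 0.102 0 0 0 1;0 0 0.102 0 0 0 1;0 0 0.102 0 0 0 0.25;0 0 0.102 0 0 0 0.25;0 0 0.102 0 0 0 0.25;0 0 0.102 0 0 0 0.25;0 0 0.102 0 0 0 0.25;0 0 0.102 0 0 0 0.25",
  "newtons": 60
}}

```text
time: 30.92
eef_pos: [0.6047, 0.1132, 0.0361]
orientation: [[-1.0, -0.001, 0.001], [-0.001, 1.0, -0.0], [-0.001, -0.0, -1.0]]
contact_force: [-0.3, -1.1, 4.8]
finger_gap: 0.0341
finger_force: 59.7
```

Call:
{"op": "carry_out", "data": {
  "deltas": "0 0 -0.01 0 0 0 0.25;0 0 -0.03 0 0 0 0.25;0 0 -0.06 0 0 0 0.25;0.001 -0.02 -0.075 0 0 0 0.25;0.002 -0.05 -0.075 0 0 0 0.25;0.003 -0.08 -0.075 0 0 0 0.25;0.0035 -0.11 -0.075 0 0 0 0.25;0.0035 -0.1256 -0.075 0 0 0 0.25;0.0035 -0.1256 -0.075 0 0 0 0.25;0.0035 -0.1256 -0.075 0 0 0 0.25;0.0035 -0.1256 -0.075 0 0 0 0.25"
}}

```text
time: 32.3
eef_pos: [0.601, -0.0101, 0.1104]
orientation: [[-1.0, -0.004, -0.0], [-0.004, 1.0, 0.001], [0.0, 0.001, -1.0]]
contact_force: [-0.1, 0.1, -2.0]
finger_gap: 0.0347
finger_force: 60.2
```

Call:
{"op": "carry_out", "data": {
  "deltas": "0 0 0.025 0 0 0 0.25;0 0 0.045 0 0 0 0.25;0 0 0.06 0 0 0 0.25;0 0 0.066 0 0 0 0.25;0 0 0.068 0 0 0 0.25;0 0 0.068 0 0 0 0.25;0 0 0.068 0 0 0 0.25"
}}

```text
time: 33.17
eef_pos: [0.6015, -0.0123, 0.0432]
orientation: [[-1.0, -0.001, 0.001], [-0.001, 1.0, -0.0], [-0.001, -0.0, -1.0]]
contact_force: [-1.2, 0.7, -3.7]
finger_gap: 0.0344
finger_force: 60.2
```

Call:
{"op": "carry_out", "data": {
  "deltas": "0 0 0.001 0 0 0 0.25;0 0 0.002 0 0 0 0.25;0 0 0.0025 0 0 0 0.25;0 0 0.003 0 0 0 0.25;0 0 0.0035 0 0 0 0.25;0 0 0.004 0 0 0 0.25;0 0 0.0045 0 0 0 0.25;0 0 0.0045 0 0 0 0.25"
}}

```text
time: 34.17
eef_pos: [0.601, -0.0123, 0.0392]
orientation: [[-1.0, -0.001, 0.0], [-0.001, 1.0, 0.0], [-0.0, 0.0, -1.0]]
contact_force: [-3.5, -0.3, 6.9]
finger_gap: 0.0342
finger_force: 61.1
```

Call:
{"op": "carry_out", "data": {
  "deltas": "0 0 0 0 0 0 0.6;0 0 0 0 0 0 1;0 0 0 0 0 0 1;0 0 0 0 0 0 1;0 0 -0.04 0 0 0 1;0 0 -0.08 0 0 0 1;0.05 -0.005 -0.09 0 0 0 1;0.1 -0.005 -0.09 0 0 0 1;0.14 -0.005 -0.09 0 0 0 1;0.149 -0.005 -0.09 0 0 0 1;0.149 -0.005 -0.08 0 0 0 1;0.149 -0.005 -0.06 0 0 0 1"
}}

```text
time: 35.67
eef_pos: [0.4548, -0.0174, 0.0978]
orientation: [[-1.0, -0.001, 0.005], [-0.001, 1.0, -0.0], [-0.005, -0.0, -1.0]]
contact_force: [-0.1, 0.0, -0.4]
finger_gap: 0.0852
finger_force: 0.0
```

Call:
{"op": "carry_out", "data": {
  "deltas": "0 0 0.025 0 0 0 1;0 0 0.04 0 0 0 1;0 0 0.046 0 0 0 1;0 0 0.046 0 0 0 1;0 0 0.046 0 0 0 1;0 0 0.046 0 0 0 1"
}}

```text
time: 36.42
eef_pos: [0.4525, -0.0175, 0.0525]
orientation: [[-1.0, -0.001, 0.001], [-0.001, 1.0, -0.0], [-0.001, -0.0, -1.0]]
contact_force: [-0.3, 0.1, -0.2]
finger_gap: 0.0854
finger_force: 0.0
```

Call:
{"op": "carry_out", "data": {
  "deltas": "0 0 0 0 0 0 0.4;0 0 0 0 0 0 0.4;0 0 0 0 0 0 0.4;0 0 0 0 0 0 0.4;0 0 0 0 0 0 0.4;0 0 0 0 0 0 0.4;0 0 -0.01 0 0 0 0.4;0 0 -0.03 0 0 0 0.4;0 0 -0.06 0 0 0 0.4;0 0 -0.085 0 0 0 0.4;0 0 -0.085 0 0 0 0.4",
  "newtons": 60
}}

```text
time: 37.8
eef_pos: [0.4527, -0.0174, 0.1383]
orientation: [[-1.0, -0.001, 0.004], [-0.001, 1.0, 0.0], [-0.004, 0.0, -1.0]]
contact_force: [-0.0, 0.6, -3.9]
finger_gap: 0.047
finger_force: 62.5
```

Call:
{"op": "carry_out", "data": {
  "deltas": "-0.03 0.005 0 0 0 0 0.4;-0.06 0.025 0 0 0 0 0.4;-0.09 0.05 0 0 0 0 0.4;-0.12 0.08 0 0 0 0 0.4;-0.14 0.11 0 0 0 0 0.4;-0.15 0.127 0 0 0 0 0.4;-0.15 0.13 0 0 0 0 0.4;-0.15 0.13 0 0 0 0 0.4;-0.15 0.13 0 0 0 0 0.4;-0.15 0.13 0 0 0 0 0.4"
}}

```text
time: 39.05
eef_pos: [0.6016, 0.1115, 0.1371]
orientation: [[-1.0, 0.001, -0.0], [0.001, 1.0, -0.001], [0.0, -0.001, -1.0]]
contact_force: [-0.0, -0.1, -3.8]
finger_gap: 0.0464
finger_force: 62.4
```

```bash
python3 - <<'E'
from h import *
s=robot.state();im=robot.grab_frame("wrist");cv2.imwrite("pics/w9.png",im[:,:,::-1]);K,T=cam("wrist",s)
print(s["time"],s["eef_pos"],s["orientation"][:,0],s["contact_force"],s["finger_gap"])
h,S,V=cv2.split(cv2.cvtColor(im,cv2.COLOR_RGB2HSV))
n,l,st,c=cv2.connectedComponentsWithStats(((h>105)&(h<125)&(S>150)).astype(np.uint8))
for q in st[1:]:
    x,y,w,hh,a=q
    if a>150:print("blue",q,ray((x,y),.01,K,T),ray((x+w,y),.01,K,T))
E
```

```text
39.05 [0.6016 0.1115 0.1371] [-1.      0.0005  0.0003] [-0.0411 -0.0944 -3.8385] 0.04638512846792005
blue [ 241  130   75   29 1922] [0.5354 0.0823 0.01  ] [0.5355 0.1426 0.01  ]
```

View pics/w9.png

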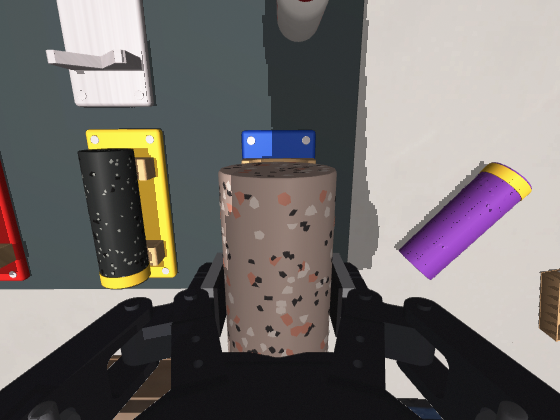

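Gabbro is home in yellow; granite is over blue (plate y ≈ .1125). Lower.

Call:
{"op": "carry_out", "data": {
  "deltas": "0 0.0005 0.03 0 0 0 0.4;0 0.0005 0.06 0 0 0 0.4;0 0.0005 0.08 0 0 0 0.4;0 0.0005 0.088 0 0 0 0.4;0 0.0005 0.092 0 0 0 0.4;0 0.0005 0.092 0 0 0 0.4;0 0.0005 0.092 0 0 0 0.4;0 0.0005 0.092 0 0 0 0.4"
}}

```text
time: 40.1
eef_pos: [0.6022, 0.1133, 0.0457]
orientation: [[-1.0, -0.001, 0.001], [-0.001, 1.0, 0.0], [-0.001, 0.0, -1.0]]
contact_force: [-0.0, -0.3, -3.3]
finger_gap: 0.0464
finger_force: 62.5
```

Call:
{"op": "carry_out", "data": {
  "deltas": "0 -0.0004 0.001 0 0 0 0.4;0 -0.0004 0.002 0 0 0 0.4;0 -0.0004 0.003 0 0 0 0.4;0 -0.0004 0.0035 0 0 0 0.4;0 -0.0004 0.004 0 0 0 0.4;0 -0.0004 0.0045 0 0 0 0.4;0 -0.0004 0.005 0 0 0 0.4;0 -0.0004 0.005 0 0 0 0.4"
}}

```text
time: 41.1
eef_pos: [0.6018, 0.1128, 0.0409]
orientation: [[-1.0, -0.001, 0.0], [-0.001, 1.0, 0.0], [-0.0, 0.0, -1.0]]
contact_force: [-3.1, 0.1, 6.2]
finger_gap: 0.0464
finger_force: 63.3
```

Contact made. Release and back off for a final overview.

Call:
{"op": "carry_out", "data": {
  "deltas": "0 0 0 0 0 0 0.7;0 0 0 0 0 0 1;0 0 0 0 0 0 1;0 0 0 0 0 0 1;0 0 -0.04 0 0 0 1;0 0 -0.1 0 0 0 1;0 -0.03 -0.16 0 0 0 1;0.02 -0.07 -0.22 0 0 0 1;0.04 -0.11 -0.26 0 0 0 1;0.04 -0.11 -0.26 0 0 0 1;0.04 -0.11 -0.26 0 0 0 1;0.04 -0.11 -0.26 0 0 0 1"
}}

```text
time: 42.6
eef_pos: [0.5615, 0.0049, 0.2981]
orientation: [[-1.0, -0.004, -0.003], [-0.004, 1.0, 0.001], [0.003, 0.001, -1.0]]
contact_force: [0.7, 0.7, -0.7]
finger_gap: 0.0852
finger_force: 0.0
```

```bash
python3 - <<'E'
from h import *
s=robot.state();im=robot.grab_frame("wrist");print(s["time"],s["eef_pos"],s["contact_force"])
a=im[20:280,60:440];b=robot.grab_frame("side")[130:300,190:400]
a=cv2.resize(a,(570,390));b=cv2.resize(b,(482,390))
cv2.imwrite("pics/f.png",cv2.resize(np.hstack([a,b]),(800,297))[:,:,::-1])
E
```

```text
42.6 [0.5615 0.0049 0.2981] [ 0.6897  0.7008 -0.7295]
```

View pics/f.png

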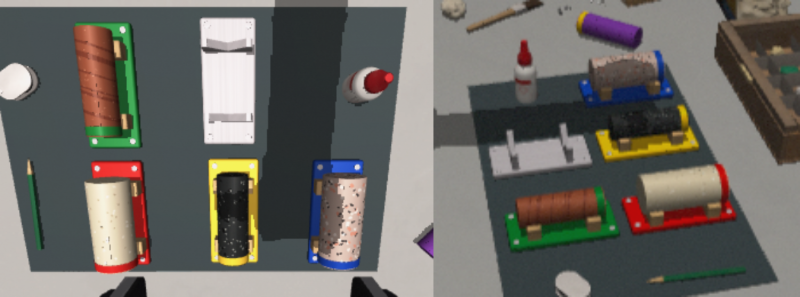

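All four cores lie in their matching cradles (granite–blue, gabbro–yellow, limestone–red, sandstone–green), the stand is empty and the bottle is upright.

```bash
python3 -c "
from station import robot
print(robot.job_done())"
```

```text
the job is handed in; nothing more can be done
None
```

All four cores are in their colour-matched cradles, fully down and about centred by the final camera views; the V stand is empty, the acid bottle is upright, and I handed the job in at about 43 s of the 144 s limit, with no verdict returned.

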